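Take the planting depth of a glazed pot with a bridge depth gauge

ROBOT

A 7-joint arm with a two-finger parallel gripper is mounted at the origin on the work surface. World frame = base frame: x ahead of the robot, y to its left, z up, the work surface at z = 0. Lengths are in m, angles in rad, forces in N, time in s.
With the tool pointing down it reaches from about 0.4 to 0.9 m from the base axis. Payload 5.5 kg.
Tool frame: the origin (TCP) lies on the centre line of the jaws, within the pads' length; the fingertips stand bot.tcp_to_tips ahead of it and the grasp point (between the pads) lies 2 mm behind it (bot.tcp_to_tips is the distance from the TCP to the fingertips, in m); z points along the fingers, y is the line along which they close (so a half turn about z gives the same grasp; the last joint's range is limited). The gripper opens to 85 mm and grips with 20 to 120 N. Pads are 22 mm wide; open, the fingers measure 114 mm over their backs; the gripper's body (76 mm by 85 mm) begins 54 mm behind the grasp point. The pads swing forward as they close: fully open they stand 13 mm farther back than shut.
Start: joints at [-0.864, 0.501, -0.427, 1.55, 0.221, 1.138, -0.21], TCP at [0.279, 0.587, 0.248] pointing down, gripper open.
Joint ranges: [-2.88, 2.88], [-0.31, 2.03], [-1.54, 1.56], [0.2, 2.42], [-1.41, 4.55], [0.19, 2.02], [-2.57, 2.57]. Speed limits (rad/s): [2.57, 2.57, 3.14, 3.14, 3.14, 3.14, 3.14].

INTERFACE

Orientations are given as a rotation vector (axis times angle).
In Python, from workcell import bot, camera, camera_params, job gives the robot as it stands.
- The arm moves only by the tool send_rows, never from a script. Its arguments are lists of equal length, an entry for each row: "dr": the turn, a rotation vector about the tool's x, y, z in rad, a list of three; "linear": the shift along the tool's x, y, z in mm, a list of three; "grip": the gripper's target within -1 to 1 (shut at 1, half-way at 0, fully open at -1). In form: {"dr": [[ax, ay, az], ...], "linear": [[tx, ty, tz], ...], "grip": [grip, ...]}. A call has 1 to 10 rows; each row shifts and turns the commanded pose from where the row before left it, along the tool's axes as they then stand; what a row does not reach is not made up. A row lasts 1/12 s, in which the tool goes at most 41.7 mm and 7.16 degrees, less where a joint would pass 70% of its speed; a pose out of reach is approached as far as the arm can. A call is refused whole if a number of a shift passes 41.7 or a number of a turn 0.125, either way. A call with a gripper value outside its range is refused whole. The fingers move at their own pace and stop on an object; "grip_force" is the grip in N (left out, the last holds). Time passes only in rows, so rows that do not move let the fingers close. It gives the time, the measured TCP pose, the force, the opening and the grip force at its end, in the units of the state.
- bot.read_state(): the state, without advancing time (a new reading comes with each control period).
- camera(name): name is "side" or "top"; returns the picture (420x560x3 uint8, red, green, blue); there is no depth.
- camera_params(name): a dict with "fx", "fy", "cx", "cy" (pixels), "distortion" ([k1, k2, p1, p2, k3] as OpenCV has them; the pictures are not rectified), "camera_from_world" (4x4, takes a point from world to camera coordinates). Camera axes: x right, y up, looking along -z (the intrinsics and any distortion apply to the point x, -y, -z); pixel columns grow to the right and rows downward; lengths in m; the calibration is good to about 2 mm. A picture is of the moment at which its call begins. camera_params takes no time and is no camera call.
- job.job_done(): hands the job in; it is judged then, once.
The state is a dict: "time": time; "joint_positions": joint angles; "qvel": joint speeds; "effort": joint torques, N m; "tcp_pos": TCP position; "tcp_rot": TCP orientation; "ft_force": force on the tool from outside, world axes, zero at the start; "wrist_torque": the same for the moment, N m; "finger_gap": finger opening in m; "grip_force": force on a finger pad.
Only numpy, scipy, OpenCV 4.12 (cv2) and the standard library are available. Lean on these libraries where they do the work, as an engineer would, in place of code of your own. Each camera call takes 0.05 s, during which the arm holds its last target. There are 200 camera calls.

TASK

Take the inside depth of the blue glazed pot: set the orange depth gauge across the middle of the pot's rim, lower its probe gently until the foot rests on the drain plate inside, then press the red lever fully down to lock the probe at that height. Do not press the foot hard on the plate (10 N would crack it), leave the gauge standing level on the rim with its foot still touching, and leave the pot and the other things where they are.

Things in the scene. Friction and masses are not known exactly. Their poses are not given: they have to be found in the camera images.
- pot: Blue glazed round pot, loose, 1.9 kg: 120 mm tall, 180 mm across at the rim (wall 8 mm), 132 mm at the foot. Origin at the centre of its underside, z up. Inside, centred and wedged fast, is a level terracotta drain plate 116 mm across; its depth differs from pot to pot, 59 to 95 mm below the rim, is not measured and must be felt.
- pot_rim (a point): Centre of the pot's mouth, level with the top of the rim (120 mm above the pot's underside).
- bridge (a point): Centre of the underside of the depth gauge's orange bridge bar: 230 mm long (its x axis), 44 mm wide (y), 16 mm thick; an aluminium block 44 x 44 mm on its middle rises to 30 mm. z is up. The bar (0.42 kg) starts standing flat on the board; the probe slides vertically through its centre.
- knob (a point): Centre of the black rubber knob on top of the probe, 22 mm in diameter, 28 mm tall: the grip for lifting and lowering; below it is the 10 mm steel rod. It lies 179 mm minus joint slide above the bridge's underside. Lifted by it, the probe slides to its top stop (slide = 0) and the bridge hangs from it. Close the fingers along the bridge's y, so that they stay off the lever.
- slide (a joint): How far the probe is pushed down (m): 0 = top stop, 0.130 = bottom stop. The foot's end lies 20 mm above the bridge's underside at 0 and goes down by the value. It runs stiffly (1.5 N of friction, probe weight 0.7 N) and stays where it is left. With the bridge on the rim and the knob pushed down, the probe slides through the bridge.
- foot: Yellow sprung foot at the probe's lower end, 14 mm in diameter, 12 mm long; it gives 1 mm for each 2.5 N, at most 8 mm. Use foot_tip for its position: this origin lies 20 mm below the foot's end face.
- foot_tip (a point): Centre of the foot's lower end face.
- lever_tip (a point): Top of the outer end of the red lock lever (22 mm wide there). It is hinged on the bridge 34 mm from the probe towards the bridge's +x end, 26 mm above its underside, 50 mm to this point. Open, it slopes up and outward at 45 degrees; push it straight down from above (2 to 4 N at the end) until flat: this point is then 84 mm from the probe, 30 mm above the underside.
- lever (a joint): Lock lever angle (rad): 0 = fully up, open; 0.785 = flat, locked. It stays where it is left. Down, it clamps the rod against light pushes (a few N).
- saucer: White ceramic saucer, 110 mm across, 18 mm tall; origin under its centre. Leave alone.
- trowel: Steel hand trowel with a wooden handle, lying, about 310 mm long, 28 mm high; origin on the underside near the middle, blade to its +x. Leave alone.
- funnel: Black plastic funnel standing mouth down, 104 mm across, 115 mm tall; origin under its centre. Leave alone.
- sprayer: Green and white hand sprayer, 76 mm across, 205 mm tall; origin under its centre. Leave alone.
- clay_pot: Small terracotta pot, 90 mm across, 85 mm tall; origin under its centre. Leave alone.
- tin: Steel tin, 66 mm across, 85 mm tall; origin under its centre. Leave alone.
Mind the look-alikes: they are no part of the job. There is more than one size of the part that bears bridge; the job needs the smallest. Leave any white look-alike of the pot alone.

How it is judged:
On the way, in this order (a step that is already met when the one before it is completed fails the run):
1. the gauge's bridge stands level across the middle of the pot's rim, lever still up (z of bridge in the frame of pot between 0.116 and 0.125 m and horizontal distance between bridge and pot_rim below 0.02 m and angle between bridge's own z axis and vertical below 0.05 rad and value of joint lever below 0.45 rad), for 0.1 s.
2. with the bridge on the rim and the lever still up, the foot touches the drain plate (all of step 1 and contact force between foot and pot above 0.2 N), for 0.2 s.
3. the lever is pressed flat while the foot touches (z of bridge in the frame of pot between 0.116 and 0.125 m and horizontal distance between bridge and pot_rim below 0.02 m and angle between bridge's own z axis and vertical below 0.05 rad and contact force between foot and pot above 0.2 N and value of joint lever above 0.68 rad), for 0.2 s.
At the end, for the whole second after the job is handed in: Gauge at rest on the rim, level within 3 degrees, underside within -4 to +5 mm of the rim, centred within 20 mm; foot still touching the drain plate (over 0.2 N); lever flat (over 0.68 rad); pot upright within 30 mm of where it stood (all of step 3 and linear speed of each of foot, pot below 0.01 m/s and angle between pot's own z axis and vertical below 0.05 rad and distance of pot from where it was at the start of the episode below 0.03 m).
It fails at once if the foot is pressed on the pot or its drain plate with more than 10 N (contact force between foot and pot above 10 N).
It fails at once if the pot is shifted by more than 30 mm or tipped (distance of pot from where it was at the start of the episode above 0.03 m or angle between pot's own z axis and vertical above 0.2 rad).
It fails at once if a bystander is shifted by more than 30 mm (distance of any of saucer, trowel, funnel, sprayer, clay_pot, tin from where it was at the start of the episode above 0.03 m).
It also fails if it takes over 72 s, if anything falls off the work surface, if the arm or the gripper's body presses on something with over 40 N, if the wrist force passes 120 N, or if a joint passes its speed limit or range.

## Working session

There is one attempt and no reset: what is moved stays moved. The work goes in short steps, Python scripts to look and compute and a tool call to move; the robot and the scene stay as the last step left them, time stands still between calls to the robot, and variables do not carry over. Pictures are saved under pics/ and viewed, at most 10 in all, crops included, and the job is handed in when it is done.

Besides the shell and the picture viewer there is one more tool, called after "Emit:" as name(argument=value, ...) on one line, values as JSON. send_rows: Moves the arm, as the interface text tells. Its arguments: {"type":"object","properties":{"dr":{"type":"array"},"linear":{"type":"array"},"grip":{"type":"array"},"grip_force":{"type":"number"}},"required":["dr","linear","grip"]}

```bash
mkdir -p pics
python3 - <<'E'
from workcell import bot,camera,camera_params
import cv2,numpy as np
for n in("top","side"):
    cv2.imwrite(f"pics/{n}0.png",camera(n)[:,:,::-1]); p=camera_params(n); print(n,p["fx"],p["cx"],p["cy"],p["distortion"]);print(np.round(p["camera_from_world"],3))
print(bot.read_state(),bot.tcp_to_tips)
E
```

```text
top 542.6928639846262 277.93796560487186 206.17683783717217 [-0.21965632  0.          0.          0.          0.        ]
[[-0.014 -1.    -0.014  0.025]
 [ 0.998 -0.015  0.06  -0.499]
 [-0.061 -0.013  0.998 -1.682]
 [ 0.     0.     0.     1.   ]]
side 397.90681878887347 275.37386155387304 208.99884251297624 [-0.00400416  0.          0.          0.          0.        ]
[[ 0.951 -0.31  -0.006 -0.447]
 [ 0.168  0.499  0.85  -0.192]
 [-0.26  -0.809  0.527 -0.985]
 [ 0.     0.     0.     1.   ]]
{'time': 0.1, 'joint_positions': array([-0.863815  ,  0.50177503, -0.42674329,  1.55129693,  0.22082742,
        1.13832388, -0.21031331]), 'qvel': array([-0.00036522, -0.00024841, -0.00066727, -0.00231685, -0.0009964 ,
       -0.00246426,  0.0009006 ]), 'effort': array([-1.10078172e-02, -5.70816207e+01, -5.83846316e+00, -2.81750447e+01,
        1.05021309e-02,  5.66486648e-03,  4.99576956e-06]), 'tcp_pos': array([0.27891625, 0.58647759, 0.24736444]), 'tcp_rot': array([-6.91325776e-01, -3.06417426e+00,  2.67974512e-03]), 'ft_force': array([ 0.02584806, -0.04998451, -0.89906424]), 'wrist_torque': array([-0.01020995, -0.01191734, -0.01764479]), 'grip_force': 0.0, 'finger_gap': 0.08556918236719416} 0.017
```

View pics/top0.png

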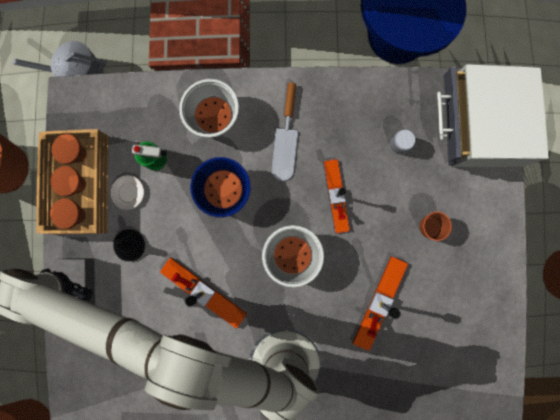

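View pics/side0.png

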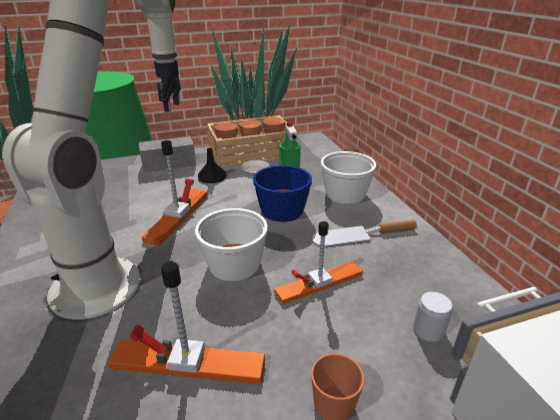

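The top picture shows three orange gauges: A at (338,196), about 73 px long; B at (203,292), about 105 px; C at (382,303), about 98 px. The blue pot is at (220,187), with white look-alikes at (209,108) and (293,256). A is the smallest, with its lever towards image-down. I'll check it in one close crop.

```bash
cat > h.py <<'E'
import numpy as np,cv2
from workcell import bot,camera,camera_params
def ray(n,uv):
    p=camera_params(n);K=np.array([[p["fx"],0,p["cx"]],[0,p["fy"],p["cy"]],[0,0,1]])
    T=np.array(p["camera_from_world"]);x=cv2.undistortPoints(np.array([[uv]],float),K,np.array(p["distortion"]))[0,0]
    d=T[:3,:3].T@np.array([x[0],-x[1],-1]);return -T[:3,:3].T@T[:3,3],d
def at_z(n,uv,z):
    o,d=ray(n,uv);return (o+d*(z-o[2])/d[2])
def proj(n,X):
    p=camera_params(n);K=np.array([[p["fx"],0,p["cx"]],[0,p["fy"],p["cy"]],[0,0,1]])
    T=np.array(p["camera_from_world"]);c=T[:3,:3]@np.array(X)+T[:3,3]
    return cv2.projectPoints(np.array([[c[0],-c[1],-c[2]]]),np.zeros(3),np.zeros(3),K,np.array(p["distortion"]))[0].ravel()
def tri(a,b):
    o1,d1=ray("top",a);o2,d2=ray("side",b)
    s=np.linalg.lstsq(np.stack([d1,-d2],1),o2-o1,rcond=None)[0]
    A,B=o1+s[0]*d1,o2+s[1]*d2
    return (A+B)/2,np.linalg.norm(A-B)
E
python3 - <<'E'
from h import *
t=cv2.imread("pics/top0.png");hsv=cv2.cvtColor(t,cv2.COLOR_BGR2HSV)
m=cv2.inRange(hsv,(3,180,120),(14,255,255));n,l,s,c=cv2.connectedComponentsWithStats(m)
for box in((320,150,40,90),(150,250,100,85),(345,250,70,110)):
    x,y,w,h=box;q=np.zeros_like(m);q[y:y+h,x:x+w]=m[y:y+h,x:x+w]
    r=cv2.minAreaRect(cv2.findNonZero(q));pts=cv2.boxPoints(r);W=np.array([at_z("top",a,.016) for a in pts])
    print(np.round(W[:,:2],3).tolist(),W.mean(0).round(4),[np.linalg.norm(W[i]-W[i-1]).round(3) for i in(1,2)])
m=cv2.inRange(hsv,(110,120,40),(125,255,255));q=np.zeros_like(m);q[145:230,180:260]=m[145:230,180:260]
h=cv2.convexHull(cv2.findNonZero(q));e=cv2.fitEllipse(h);print(e)
print("pot",at_z("top",e[0],.12))
im=np.hstack([cv2.resize(t[145:250,180:260],None,fx=4,fy=4,interpolation=2),cv2.resize(t[145:250,300:390],None,fx=4,fy=4,interpolation=2)])
cv2.imwrite("pics/c1.png",im)
E
```

```text
[[0.64, -0.127], [0.646, -0.171], [0.419, -0.204], [0.413, -0.16]] [ 0.5294 -0.1657  0.016 ] [np.float64(0.044), np.float64(0.229)]
[[0.3, 0.396], [0.344, 0.36], [0.159, 0.125], [0.115, 0.16]] [0.2293 0.2602 0.016 ] [np.float64(0.057), np.float64(0.299)]
[[0.12, -0.232], [0.338, -0.334], [0.313, -0.388], [0.094, -0.286]] [ 0.2165 -0.3101  0.016 ] [np.float64(0.241), np.float64(0.06)]
((219.9204559326172, 186.6871795654297), (59.55788040161133, 60.162532806396484), 116.8423843383789)
pot [0.5530204  0.18704264 0.12      ]
```

View pics/c1.png

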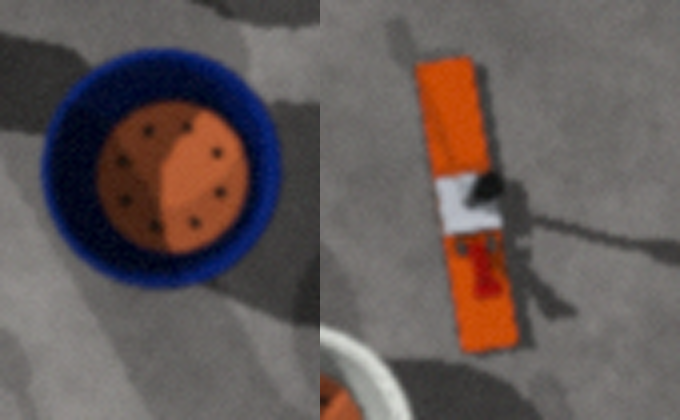

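The crop shows a 230 x 44 mm bar (the smallest gauge) with its lever towards image-down (world -x), and the knob near top pixel (341,192). The blue pot's mouth centre is at (0.553, 0.187). Setting off.

Emit:
send_rows(dr=[[0,0,0],[0,0,0],[0,0,0],[0,0,0],[0,0,0],[0,0,0],[0,0,0],[0,0,0],[0,0,0],[0,0,0]], linear=[[-27,-28,-6],[-27,-28,-6],[-27,-28,-6],[-27,-28,-6],[-27,-28,-6],[-27,-28,-6],[-27,-28,-6],[-27,-28,-6],[-27,-28,-6],[-27,-28,-6]], grip=[-1,-1,-1,-1,-1,-1,-1,-1,-1,-1], grip_force=50)

```text
time: 0.93
tcp_pos: [0.4026, 0.2162, 0.3084]
tcp_rot: [-0.691, -3.064, 0.0]
ft_force: [0.9, -0.1, 0.2]
finger_gap: 0.0854
grip_force: 0.0
```

```bash
cat > s.py <<'E'
from h import *
from scipy.spatial.transform import Rotation as R
import sys
s=bot.read_state();r=R.from_rotvec(s["tcp_rot"]);M=r.as_matrix()
print(s["time"],s["joint_positions"].round(2),s["tcp_pos"].round(4),"yhead",np.degrees(np.arctan2(M[1,1],M[0,1])).round(2),"z",M[:,2].round(3),s["ft_force"].round(2),s["finger_gap"].round(4))
if len(sys.argv)>1:
    g=np.array(eval(sys.argv[1]));h=np.radians(float(sys.argv[2]))
    G=R.from_matrix(np.array([[np.sin(h),np.cos(h),0],[-np.cos(h),np.sin(h),0],[0,0,-1]]).astype(float))
    print("dr tool",(r.inv()*G).as_rotvec().round(3),"lin tool now",(r.inv().apply(g-s["tcp_pos"])*1000).round(1),"after turn",(G.inv().apply(g-s["tcp_pos"])*1000).round(1))
E
python3 s.py "[.529,-.166,.3]" -81.7; python3 s.py "[.529,-.166,.3]" 98.3
```

```text
Traceback (most recent call last):
  File "s.py", line 5, in <module>
    print(s["time"],s["joint_positions"].round(2),s["tcp_pos"].round(4),"yhead",np.degrees(np.arctan2(M[1,1],M[0,1])).round(2),"z",M[:,2].round(3),s["ft_force"].round(2),s["finger_gap"].round(4))
                                                                                                                                                                          ^^^^^^^^^^^^^^^^^^^^^
AttributeError: 'float' object has no attribute 'round'
Traceback (most recent call last):
  File "s.py", line 5, in <module>
    print(s["time"],s["joint_positions"].round(2),s["tcp_pos"].round(4),"yhead",np.degrees(np.arctan2(M[1,1],M[0,1])).round(2),"z",M[:,2].round(3),s["ft_force"].round(2),s["finger_gap"].round(4))
                                                                                                                                                                          ^^^^^^^^^^^^^^^^^^^^^
AttributeError: 'float' object has no attribute 'round'
```

```bash
sed -i 's/s\["finger_gap"\].round(4)/round(s["finger_gap"],4)/' s.py
python3 s.py "[.529,-.166,.3]" -81.7; python3 s.py "[.529,-.166,.3]" 98.3
python3 - <<'E'
from h import *
t=cv2.imread("pics/side0.png");hsv=cv2.cvtColor(t,cv2.COLOR_BGR2HSV)
print(proj("top",(.529,-.166,.179)),proj("top",(.529,-.166,.193)),proj("side",(.529,-.166,.193)),proj("side",(.529,-.166,.165)))
g=cv2.inRange(hsv,(0,0,0),(179,255,45))[215:245,310:340];ys,xs=np.nonzero(g);print(xs.min()+310,xs.max()+310,ys.min()+215,ys.max()+215,xs.mean()+310,ys.mean()+215)
t=cv2.imread("pics/top0.png");g=cv2.inRange(t,(0,0,0),(45,45,45))[180:202,332:350];ys,xs=np.nonzero(g);print(xs.mean()+332,ys.mean()+180)
E
```

```text
0.9333 [-0.28  0.07 -0.28  1.94  0.02  1.13  0.55] [0.4026 0.2162 0.3084] yhead 64.58 z [-0. -0. -1.] [ 0.93 -0.08  0.16] 0.0854
0.9333 [-0.28  0.07 -0.28  1.94  0.02  1.13  0.55] [0.4026 0.2162 0.3084] yhead 64.58 z [-0. -0. -1.] [ 0.93 -0.08  0.16] 0.0854
[341.88825538 191.17861657] [342.4030435  190.74087004] [323.14745418 218.72457437] [322.4402392  229.06633458]
319 327 222 235 322.752380952381 228.24761904761905
342.0 191.2051282051282Traceback (most recent call last):
  File "s.py", line 8, in <module>
    G=R.from_matrix(np.array([[np.sin(h),np.cos(h),0],[-np.cos(h),np.sin(h),0],[0,0,-1]]).astype(float))
  File "scipy/spatial/transform/_rotation.pyx", line 1143, in scipy.spatial.transform._rotation.Rotation.from_matrix
ValueError: Non-positive determinant (left-handed or null coordinate frame) in rotation matrix 0: [[-0.98952579  0.1443562   0.        ]
 [-0.1443562  -0.98952579  0.        ]
 [ 0.          0.         -1.        ]].
Traceback (most recent call last):
  File "s.py", line 8, in <module>
    G=R.from_matrix(np.array([[np.sin(h),np.cos(h),0],[-np.cos(h),np.sin(h),0],[0,0,-1]]).astype(float))
  File "scipy/spatial/transform/_rotation.pyx", line 1143, in scipy.spatial.transform._rotation.Rotation.from_matrix
ValueError: Non-positive determinant (left-handed or null coordinate frame) in rotation matrix 0: [[ 0.98952579 -0.1443562   0.        ]
 [ 0.1443562   0.98952579  0.        ]
 [ 0.          0.         -1.        ]].
```

```bash
sed -i 's/\[\[np.sin(h),np.cos(h),0\],\[-np.cos(h)/[[-np.sin(h),np.cos(h),0],[np.cos(h)/' s.py; python3 s.py "[.529,-.166,.3]" 98.3
```

```text
0.9333 [-0.28  0.07 -0.28  1.94  0.02  1.13  0.55] [0.4026 0.2162 0.3084] yhead 64.58 z [-0. -0. -1.] [ 0.93 -0.08  0.16] 0.0854
dr tool [-0.    -0.    -0.589] lin tool now [-278.2 -290.9    8.5] after turn [ -69.9 -396.4    8.4]
```

Turn -0.589 over 5 rows, then translate.

Emit:
send_rows(dr=[[0,0,-0.118],[0,0,-0.118],[0,0,-0.118],[0,0,-0.118],[0,0,-0.117]], linear=[[0,0,0],[0,0,0],[0,0,0],[0,0,0],[0,0,0]], grip=[-1,-1,-1,-1,-1])

```text
time: 1.35
tcp_pos: [0.4024, 0.2179, 0.308]
tcp_rot: [0.237, -3.132, 0.0]
ft_force: [-0.4, 0.0, 0.1]
finger_gap: 0.0861
grip_force: 0.0
```

Emit:
send_rows(dr=[[0,0,0],[0,0,0],[0,0,0],[0,0,0],[0,0,0],[0,0,0],[0,0,0],[0,0,0],[0,0,0],[0,0,0]], linear=[[-7,-39.6,0.8],[-7,-39.6,0.8],[-7,-39.6,0.8],[-7,-39.6,0.8],[-7,-39.6,0.8],[-7,-39.6,0.8],[-7,-39.6,0.8],[-7,-39.6,0.8],[-7,-39.6,0.8],[-7,-39.6,0.8]], grip=[-1,-1,-1,-1,-1,-1,-1,-1,-1,-1])

```text
time: 2.18
tcp_pos: [0.5293, -0.1653, 0.3]
tcp_rot: [0.228, -3.133, -0.0]
ft_force: [0.3, -0.7, 0.5]
finger_gap: 0.0853
grip_force: 0.0
```

Emit:
send_rows(dr=[[0,0,0],[0,0,0],[0,0,0]], linear=[[0,0,0],[0,0,0],[0,0,0]], grip=[-1,-1,-1])

```text
time: 2.43
tcp_pos: [0.5288, -0.1628, 0.2995]
tcp_rot: [0.228, -3.132, -0.002]
ft_force: [-0.1, 0.9, 0.2]
finger_gap: 0.0853
grip_force: 0.0
```

```bash
python3 s.py "[.529,-.166,.177]" 98.3
python3 - <<'E'
from h import *
for n in("top","side"):cv2.imwrite(f"pics/{n}1.png",camera(n)[:,:,::-1])
a=cv2.imread("pics/top1.png")[130:250,280:400];b=cv2.imread("pics/side1.png")[130:310,250:400]
cv2.imwrite("pics/c2.png",np.hstack([cv2.resize(a,(400,400)),cv2.resize(b,(333,400))]))
E
```

```text
2.4333 [ 0.21  0.25  0.05  1.75 -0.01  1.15  1.98] [ 0.5288 -0.1628  0.2995] yhead 98.31 z [-0.002  0.001 -1.   ] [-0.09  0.94  0.17] 0.0853
dr tool [ 0.001 -0.001  0.   ] lin tool now [ 1.000e-01 -3.300e+00  1.225e+02] after turn [  0.3  -3.2 122.5]
```

View pics/c2.png

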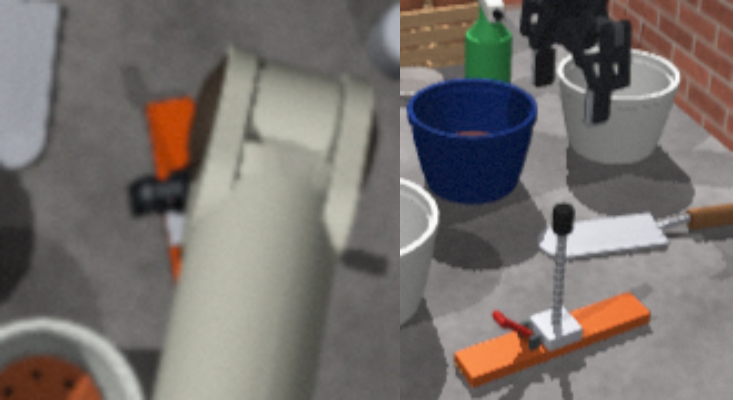

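The crop shows the gripper above the knob; the knob top sits slightly low (slide of about 10 mm), so I'll grip at z of about 0.168.

Emit:
send_rows(dr=[[0,0,0],[0,0,0],[0,0,0],[0,0,0],[0,0,0],[0,0,0],[0,0,0]], linear=[[0,-1,20],[0,-1,25],[0,-1,25],[0,0,25],[0,0,20],[0,0,16],[0,0,0]], grip=[-1,-1,-1,-1,-1,-1,-1])

```text
time: 3.12
tcp_pos: [0.5273, -0.1638, 0.1661]
tcp_rot: [0.232, -3.127, -0.004]
ft_force: [0.2, 1.2, -0.3]
finger_gap: 0.0854
grip_force: 0.0
```

Emit:
send_rows(dr=[[0,0,0],[0,0,0],[0,0,0],[0,0,0],[0,0,0],[0,0,0],[0,0,0],[0,0,0],[0,0,0],[0,0,0]], linear=[[0,0,0],[0,0,0],[0,0,0],[0,0,0],[0,0,0],[0,0,0],[0,0,0],[0,0,0],[0,0,0],[0,0,0]], grip=[1,1,1,1,1,1,1,1,1,1])

```text
time: 3.95
tcp_pos: [0.5302, -0.1667, 0.1696]
tcp_rot: [-0.228, 3.132, -0.001]
ft_force: [1.8, -0.5, 0.5]
finger_gap: 0.0205
grip_force: 48.8
```

```bash
python3 s.py
```

```text
3.95 [ 0.22  0.39  0.04  1.88 -0.02  0.87  1.99] [ 0.5302 -0.1667  0.1696] yhead 98.31 z [ 0.001 -0.    -1.   ] [ 1.83 -0.52  0.51] 0.0205
```

Emit:
send_rows(dr=[[0,0,0],[0,0,0],[0,0,0],[0,0,0],[0,0,0],[0,0,0],[0,0,0],[0,0,0],[0,0,0],[0,0,0]], linear=[[0,0,-5],[0,0,-10],[0,0,-20],[0,0,-30],[0,0,-30],[0,0,-30],[0,0,-30],[0,0,-20],[0,0,-15],[0,0,0]], grip=[1,1,1,1,1,1,1,1,1,1])

```text
time: 4.78
tcp_pos: [0.5302, -0.1665, 0.3628]
tcp_rot: [-0.228, 3.13, -0.002]
ft_force: [0.8, -1.5, -5.0]
finger_gap: 0.0205
grip_force: 52.3
```

```bash
python3 s.py "[.553,.187,.36]" 98.3
```

```text
4.7833 [ 0.21  0.2   0.05  1.66 -0.01  1.27  1.98] [ 0.5302 -0.1665  0.3628] yhead 98.32 z [ 0.004 -0.001 -1.   ] [ 0.84 -1.5  -5.03] 0.0205
dr tool [-0.001  0.004  0.   ] lin tool now [-73.7 346.5   2.6] after turn [-73.6 346.5   2.8]
```

Emit:
send_rows(dr=[[0,0,0],[0,0,0],[0,0,0],[0,0,0],[0,0,0],[0,0,0],[0,0,0],[0,0,0],[0,0,0],[0,0,0]], linear=[[-1,5,0],[-2,10,0],[-3,15,0],[-4,20,0],[-5,25,0],[-6,28,0],[-6,28,0],[-6,28,0],[-6,28,0],[-6,28,0]], grip=[1,1,1,1,1,1,1,1,1,1])

```text
time: 5.62
tcp_pos: [0.5413, 0.0554, 0.357]
tcp_rot: [0.229, -3.129, -0.001]
ft_force: [0.6, -0.2, -4.3]
finger_gap: 0.0204
grip_force: 52.2
```

Emit:
send_rows(dr=[[0,0,0],[0,0,0],[0,0,0],[0,0,0],[0,0,0],[0,0,0],[0,0,0],[0,0,0],[0,0,0],[0,0,0]], linear=[[-6,28,0],[-6,26,0],[-5,24,0],[-4,20,0],[-3,15,0],[-2,10,0],[-2,6,0],[-1,2,0],[0,0,0],[0,0,0]], grip=[1,1,1,1,1,1,1,1,1,1])

```text
time: 6.45
tcp_pos: [0.5529, 0.1853, 0.3589]
tcp_rot: [0.225, -3.133, 0.002]
ft_force: [0.1, -0.9, -5.4]
finger_gap: 0.0203
grip_force: 52.3
```

Emit:
send_rows(dr=[[0,0,0],[0,0,0],[0,0,0]], linear=[[0,0,0],[0,0,0],[0,0,0]], grip=[1,1,1])

```text
time: 6.7
tcp_pos: [0.553, 0.1858, 0.3594]
tcp_rot: [-0.226, 3.133, -0.0]
ft_force: [0.0, 0.2, -5.2]
finger_gap: 0.0206
grip_force: 52.3
```

```bash
python3 s.py "[.553,.187,.32]" 98.3
python3 - <<'E'
from h import *
for n in("top","side"):cv2.imwrite(f"pics/{n}2.png",camera(n)[:,:,::-1])
a=cv2.imread("pics/top2.png")[100:260,140:300];b=cv2.imread("pics/side2.png")[50:250,200:360]
cv2.imwrite("pics/c3.png",np.hstack([cv2.resize(a,(480,480)),cv2.resize(b,(320,400))[:480] if 0 else cv2.copyMakeBorder(cv2.resize(b,(320,400)),0,80,0,0,0)]))
E
```

```text
6.7 [-0.23  0.27 -0.18  1.59  0.05  1.29  1.3 ] [0.553  0.1858 0.3594] yhead 98.24 z [ 0. -0. -1.] [ 0.04  0.16 -5.21] 0.0206
dr tool [-0.     0.    -0.001] lin tool now [-0.2  1.2 39.4] after turn [-0.2  1.2 39.4]
```

View pics/c3.png

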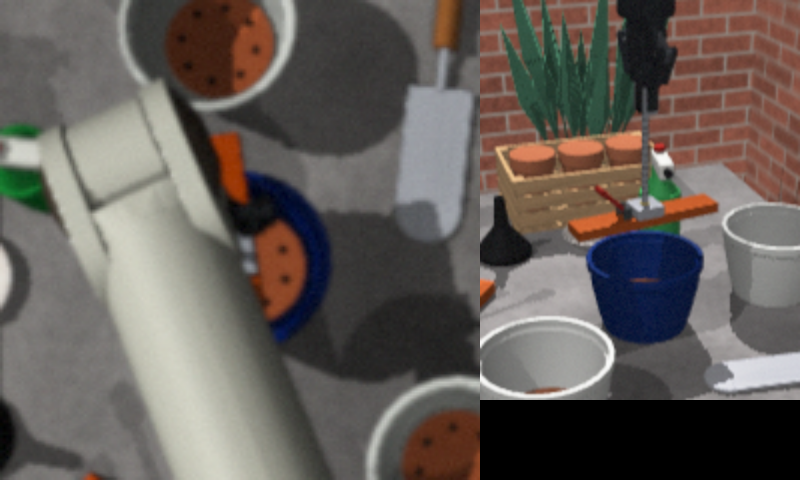

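The crop shows the bar hanging level above the blue pot, well centred. Now lowering.

Emit:
send_rows(dr=[[0,0,0],[0,0,0],[0,0,0],[0,0,0],[0,0,0],[0,0,0],[0,0,0],[0,0,0],[0,0,0],[0,0,0]], linear=[[0,1,5],[0,0,8],[0,0,8],[0,0,8],[0,0,8],[0,0,6],[0,0,3],[0,0,2],[0,0,2],[0,0,0]], grip=[1,1,1,1,1,1,1,1,1,1])

```text
time: 7.63
tcp_pos: [0.5528, 0.1876, 0.3091]
tcp_rot: [-0.228, 3.133, 0.0]
ft_force: [-0.7, -0.6, -5.2]
finger_gap: 0.0206
grip_force: 52.2
```

Emit:
send_rows(dr=[[0,0,0],[0,0,0],[0,0,0],[0,0,0],[0,0,0],[0,0,0]], linear=[[0,0,2],[0,0,2],[0,0,2],[0,0,2],[0,0,0],[0,0,0]], grip=[1,1,1,1,1,1])

```text
time: 8.13
tcp_pos: [0.5528, 0.1877, 0.3016]
tcp_rot: [-0.228, 3.133, 0.0]
ft_force: [-1.0, 0.5, -1.3]
finger_gap: 0.0205
grip_force: 52.6
```

Emit:
send_rows(dr=[[0,0,0],[0,0,0],[0,0,0],[0,0,0],[0,0,0],[0,0,0]], linear=[[0,0,2],[0,0,2],[0,0,2],[0,0,2],[0,0,0],[0,0,0]], grip=[1,1,1,1,1,1])

```text
time: 8.63
tcp_pos: [0.5528, 0.1876, 0.2929]
tcp_rot: [0.228, -3.133, -0.0]
ft_force: [-0.3, 0.3, -2.2]
finger_gap: 0.0201
grip_force: 52.7
```

Emit:
send_rows(dr=[[0,0,0],[0,0,0],[0,0,0],[0,0,0],[0,0,0],[0,0,0],[0,0,0],[0,0,0],[0,0,0],[0,0,0]], linear=[[0,0,5],[0,0,6],[0,0,7],[0,0,7],[0,0,7],[0,0,7],[0,0,7],[0,0,6],[0,0,4],[0,0,2]], grip=[1,1,1,1,1,1,1,1,1,1])

```text
time: 9.47
tcp_pos: [0.5528, 0.1876, 0.2345]
tcp_rot: [0.228, -3.133, 0.0]
ft_force: [-0.9, -1.1, 0.8]
finger_gap: 0.0206
grip_force: 52.8
```

Emit:
send_rows(dr=[[0,0,0],[0,0,0],[0,0,0]], linear=[[0,0,0],[0,0,0],[0,0,0]], grip=[1,1,1])

```text
time: 9.72
tcp_pos: [0.5527, 0.1876, 0.2352]
tcp_rot: [0.228, -3.133, 0.0]
ft_force: [0.4, -0.3, -2.6]
finger_gap: 0.0203
grip_force: 52.7
```

```bash
python3 s.py "[.553,.187,.23]" 98.3
python3 - <<'E'
from h import *
for n in("top","side"):cv2.imwrite(f"pics/{n}3.png",camera(n)[:,:,::-1])
b=cv2.imread("pics/side3.png")[90:240,200:360]
cv2.imwrite("pics/c4.png",cv2.resize(b,(640,600)))
E
```

```text
9.7167 [-0.24  0.37 -0.17  1.74  0.07  1.04  1.28] [0.5527 0.1876 0.2352] yhead 98.32 z [-0. -0. -1.] [ 0.4  -0.29 -2.63] 0.0203
dr tool [ 0. -0.  0.] lin tool now [-0.2 -0.6  5.2] after turn [-0.2 -0.6  5.2]
```

View pics/c4.png

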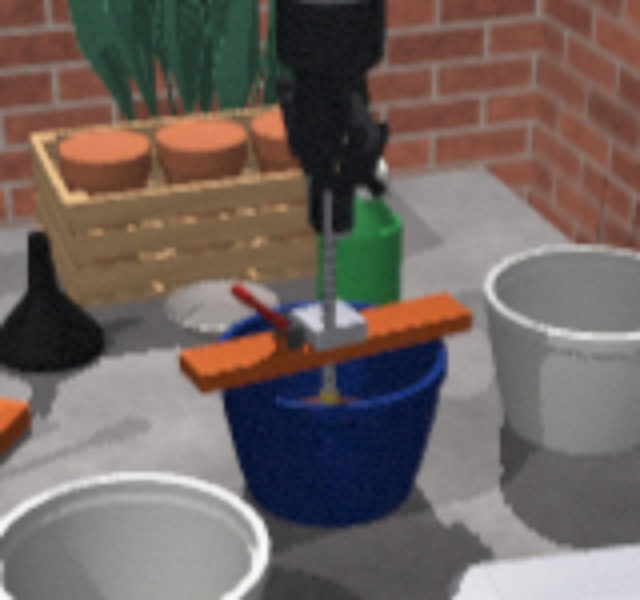

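The crop shows the bar level on the rim, lever up, and the probe going down inside. Now I'll feel for the plate.

Emit:
send_rows(dr=[[0,0,0],[0,0,0],[0,0,0],[0,0,0],[0,0,0],[0,0,0],[0,0,0]], linear=[[0,0,1],[0,0,1],[0,0,1],[0,0,1],[0,0,1],[0,0,1],[0,0,1]], grip=[1,1,1,1,1,1,1])

```text
time: 10.4
tcp_pos: [0.5528, 0.1876, 0.2282]
tcp_rot: [-0.228, 3.133, 0.0]
ft_force: [-0.6, -1.1, 1.0]
finger_gap: 0.0204
grip_force: 52.8
```

Emit:
send_rows(dr=[[0,0,0],[0,0,0]], linear=[[0,0,1],[0,0,1]], grip=[1,1])

```text
time: 10.57
tcp_pos: [0.5527, 0.1876, 0.2262]
tcp_rot: [-0.228, 3.133, 0.0]
ft_force: [-0.9, -1.2, 1.4]
finger_gap: 0.02
grip_force: 52.8
```

Emit:
send_rows(dr=[[0,0,0],[0,0,0],[0,0,0]], linear=[[0,0,1],[0,0,1],[0,0,1]], grip=[1,1,1])

```text
time: 10.82
tcp_pos: [0.5528, 0.1876, 0.2232]
tcp_rot: [-0.228, 3.133, -0.0]
ft_force: [0.3, 0.4, 0.7]
finger_gap: 0.0207
grip_force: 52.8
```

Emit:
send_rows(dr=[[0,0,0],[0,0,0],[0,0,0]], linear=[[0,0,1],[0,0,1],[0,0,1]], grip=[1,1,1])

```text
time: 11.07
tcp_pos: [0.5527, 0.1876, 0.2202]
tcp_rot: [-0.228, 3.133, 0.0]
ft_force: [0.5, -0.4, 0.9]
finger_gap: 0.0207
grip_force: 52.8
```

Emit:
send_rows(dr=[[0,0,0],[0,0,0],[0,0,0]], linear=[[0,0,1],[0,0,1],[0,0,1]], grip=[1,1,1])

```text
time: 11.32
tcp_pos: [0.5527, 0.1876, 0.2172]
tcp_rot: [-0.228, 3.133, 0.0]
ft_force: [-0.8, -0.3, 0.4]
finger_gap: 0.0204
grip_force: 52.8
```

Emit:
send_rows(dr=[[0,0,0],[0,0,0],[0,0,0]], linear=[[0,0,1],[0,0,1],[0,0,1]], grip=[1,1,1])

```text
time: 11.57
tcp_pos: [0.5527, 0.1876, 0.2142]
tcp_rot: [-0.228, 3.133, 0.0]
ft_force: [0.7, -1.8, 0.0]
finger_gap: 0.0202
grip_force: 52.8
```

Emit:
send_rows(dr=[[0,0,0],[0,0,0],[0,0,0]], linear=[[0,0,1],[0,0,1],[0,0,1]], grip=[1,1,1])

```text
time: 11.82
tcp_pos: [0.5527, 0.1876, 0.2112]
tcp_rot: [0.228, -3.133, 0.0]
ft_force: [1.3, -0.6, 0.7]
finger_gap: 0.0204
grip_force: 52.8
```

Emit:
send_rows(dr=[[0,0,0],[0,0,0],[0,0,0]], linear=[[0,0,1],[0,0,1],[0,0,1]], grip=[1,1,1])

```text
time: 12.07
tcp_pos: [0.5528, 0.1876, 0.2085]
tcp_rot: [-0.228, 3.133, 0.0]
ft_force: [-0.8, -0.9, 4.5]
finger_gap: 0.0202
grip_force: 52.9
```

Contact: the force rose by about 3.7 N. Holding.

Emit:
send_rows(dr=[[0,0,0],[0,0,0],[0,0,0],[0,0,0]], linear=[[0,0,0],[0,0,0],[0,0,0],[0,0,0]], grip=[1,1,1,1])

```text
time: 12.4
tcp_pos: [0.5527, 0.1876, 0.2084]
tcp_rot: [-0.228, 3.133, 0.0]
ft_force: [-0.7, -0.8, 2.4]
finger_gap: 0.0203
grip_force: 52.9
```

```bash
python3 s.py
```

```text
12.4 [-0.24  0.4  -0.17  1.77  0.08  0.98  1.28] [0.5527 0.1876 0.2084] yhead 98.32 z [ 0.  0. -1.] [-0.7  -0.85  2.43] 0.0203
```

Emit:
send_rows(dr=[[0,0,0],[0,0,0],[0,0,0],[0,0,0],[0,0,0],[0,0,0],[0,0,0],[0,0,0]], linear=[[0,0,0],[0,0,0],[0,0,0],[0,0,0],[0,0,0],[0,0,0],[0,0,0],[0,0,0]], grip=[0.3,0.3,0,0,-0.3,-0.5,-0.5,-0.5])

```text
time: 13.07
tcp_pos: [0.5527, 0.1877, 0.2083]
tcp_rot: [0.228, -3.133, -0.0]
ft_force: [0.8, 0.4, -0.2]
finger_gap: 0.0637
grip_force: 0.0
```

Emit:
send_rows(dr=[[0,0,0],[0,0,0],[0,0,0],[0,0,0],[0,0,0],[0,0,0],[0,0,0],[0,0,0],[0,0,0],[0,0,0]], linear=[[0,0,-5],[0,0,-15],[0,0,-20],[0,0,-20],[0,0,-10],[0,0,0],[0,0,0],[0,0,0],[0,0,0],[0,0,0]], grip=[-0.5,-0.5,-0.5,-0.5,-0.5,1,1,1,1,1])

```text
time: 13.9
tcp_pos: [0.552, 0.1874, 0.2769]
tcp_rot: [0.228, -3.131, 0.001]
ft_force: [0.2, -0.3, -0.0]
finger_gap: 0.0034
grip_force: 0.0
```

Emit:
send_rows(dr=[[0,0,0],[0,0,0],[0,0,0],[0,0,0]], linear=[[0,0,0],[0,0,0],[0,0,0],[0,0,0]], grip=[1,1,1,1])

```text
time: 14.23
tcp_pos: [0.5527, 0.1876, 0.2781]
tcp_rot: [0.228, -3.133, 0.0]
ft_force: [0.8, 0.5, 1.3]
finger_gap: -0.0001
grip_force: 0.0
```

```bash
python3 s.py
python3 - <<'E'
from h import *
for n in("top","side"):cv2.imwrite(f"pics/{n}4.png",camera(n)[:,:,::-1])
b=cv2.imread("pics/side4.png")[90:240,200:360]
cv2.imwrite("pics/c5.png",cv2.resize(b,(640,600)))
E
```

```text
14.2333 [-0.23  0.33 -0.18  1.7   0.06  1.12  1.29] [0.5527 0.1876 0.2781] yhead 98.32 z [-0. -0. -1.] [0.77 0.47 1.34] -0.0001
```

View pics/c5.png

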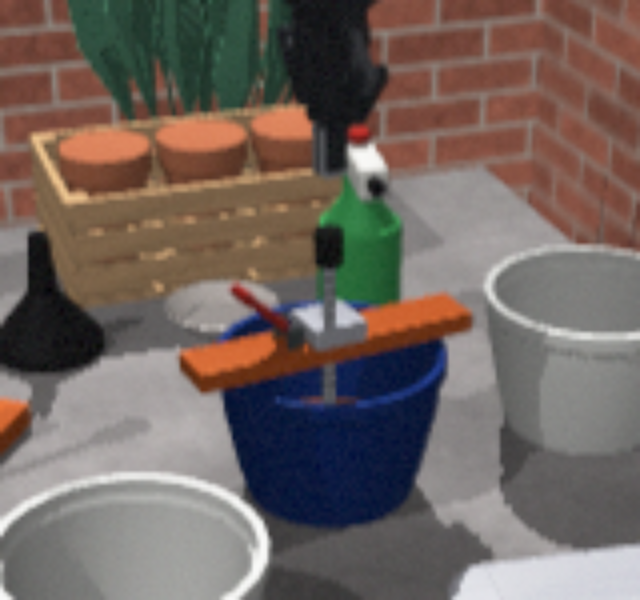

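The crop shows the gauge standing level on the rim with its lever up and the shut fingers above the knob. Next I'll press the knob's top lightly to confirm the seat.

Emit:
send_rows(dr=[[0,0,0],[0,0,0],[0,0,0],[0,0,0],[0,0,0],[0,0,0],[0,0,0]], linear=[[0,0,6],[0,0,8],[0,0,6],[0,0,4],[0,0,2],[0,0,1],[0,0,1]], grip=[1,1,1,1,1,1,1])

```text
time: 14.92
tcp_pos: [0.5527, 0.1877, 0.2501]
tcp_rot: [0.228, -3.133, -0.0]
ft_force: [-0.6, -0.2, -0.2]
finger_gap: 0.0001
grip_force: 0.0
```

Emit:
send_rows(dr=[[0,0,0],[0,0,0]], linear=[[0,0,1],[0,0,1]], grip=[1,1])

```text
time: 15.08
tcp_pos: [0.5529, 0.1877, 0.2485]
tcp_rot: [-0.228, 3.133, 0.0]
ft_force: [0.8, 0.6, -0.0]
finger_gap: 0.0001
grip_force: 0.0
```

Emit:
send_rows(dr=[[0,0,0],[0,0,0]], linear=[[0,0,1],[0,0,1]], grip=[1,1])

```text
time: 15.25
tcp_pos: [0.5528, 0.1877, 0.2464]
tcp_rot: [-0.228, 3.133, 0.0]
ft_force: [-0.4, -0.1, -0.0]
finger_gap: 0.0001
grip_force: 0.0
```

Emit:
send_rows(dr=[[0,0,0],[0,0,0]], linear=[[0,0,1],[0,0,1]], grip=[1,1])

```text
time: 15.42
tcp_pos: [0.5527, 0.1876, 0.2443]
tcp_rot: [-0.228, 3.133, 0.0]
ft_force: [0.4, -0.6, 0.3]
finger_gap: 0.0
grip_force: 0.0
```

Emit:
send_rows(dr=[[0,0,0],[0,0,0]], linear=[[0,0,1],[0,0,1]], grip=[1,1])

```text
time: 15.58
tcp_pos: [0.5527, 0.1876, 0.2422]
tcp_rot: [-0.228, 3.133, 0.0]
ft_force: [0.2, 0.3, -0.0]
finger_gap: 0.0
grip_force: 0.0
```

Emit:
send_rows(dr=[[0,0,0],[0,0,0]], linear=[[0,0,1],[0,0,1]], grip=[1,1])

```text
time: 15.75
tcp_pos: [0.5527, 0.1876, 0.2402]
tcp_rot: [0.228, -3.133, 0.0]
ft_force: [-0.1, -0.2, -0.0]
finger_gap: 0.0001
grip_force: 0.0
```

Emit:
send_rows(dr=[[0,0,0],[0,0,0]], linear=[[0,0,1],[0,0,1]], grip=[1,1])

```text
time: 15.92
tcp_pos: [0.5527, 0.1877, 0.2382]
tcp_rot: [0.228, -3.133, -0.0]
ft_force: [1.0, 0.1, -0.1]
finger_gap: 0.0003
grip_force: 0.0
```

Emit:
send_rows(dr=[[0,0,0],[0,0,0]], linear=[[0,0,1],[0,0,1]], grip=[1,1])

```text
time: 16.08
tcp_pos: [0.5528, 0.1877, 0.2364]
tcp_rot: [-0.228, 3.133, 0.0]
ft_force: [-1.4, 1.2, 3.1]
finger_gap: 0.0001
grip_force: 1.9
```

Emit:
send_rows(dr=[[0,0,0],[0,0,0]], linear=[[0,0,0.4],[0,0,0]], grip=[1,1])

```text
time: 16.25
tcp_pos: [0.5528, 0.1877, 0.2362]
tcp_rot: [-0.228, 3.133, 0.0]
ft_force: [-1.2, -0.5, 3.2]
finger_gap: -0.0003
grip_force: 1.5
```

Emit:
send_rows(dr=[[0,0,0]], linear=[[0,0,0]], grip=[1])

```text
time: 16.33
tcp_pos: [0.5528, 0.1877, 0.2362]
tcp_rot: [-0.228, 3.133, 0.0]
ft_force: [-1.3, 0.4, 3.7]
finger_gap: 0.0003
grip_force: 1.8
```

The force is steady at about 3.5 N, so the foot is seated. Now to the lever.

Emit:
send_rows(dr=[[0,0,0],[0,0,0],[0,0,0],[0,0,0],[0,0,0],[0,0,0],[0,0,0],[0,0,0],[0,0,0],[0,0,0]], linear=[[0,0,-3],[0,0,-12],[0,0,-10],[10,0,0],[20,0,0],[20,0,0],[12,0,0],[0,0,0],[0,0,0],[0,0,0]], grip=[1,1,1,1,1,1,1,1,1,1])

```text
time: 17.17
tcp_pos: [0.4919, 0.1787, 0.2614]
tcp_rot: [-0.228, 3.132, 0.0]
ft_force: [0.0, 0.8, 0.3]
finger_gap: -0.0002
grip_force: 0.0
```

Emit:
send_rows(dr=[[0,0,0],[0,0,0],[0,0,0],[0,0,0],[0,0,0],[0,0,0],[0,0,0],[0,0,0]], linear=[[0,0,6],[0,0,10],[0,0,10],[0,0,8],[0,0,6],[0,0,4],[0,0,0],[0,0,0]], grip=[1,1,1,1,1,1,1,1])

```text
time: 17.83
tcp_pos: [0.4913, 0.1787, 0.2166]
tcp_rot: [0.228, -3.133, 0.0]
ft_force: [1.9, 0.1, -1.4]
finger_gap: 0.0002
grip_force: 0.0
```

```bash
python3 s.py
python3 - <<'E'
from h import *
cv2.imwrite("pics/side5.png",camera("side")[:,:,::-1])
b=cv2.imread("pics/side5.png")[90:240,200:360]
cv2.imwrite("pics/c6.png",cv2.resize(b,(640,600)))
E
```

```text
17.8333 [-0.24  0.29 -0.19  1.91  0.06  0.95  1.26] [0.4913 0.1787 0.2166] yhead 98.32 z [-0.001 -0.    -1.   ] [ 1.91  0.11 -1.37] 0.0002
```

View pics/c6.png

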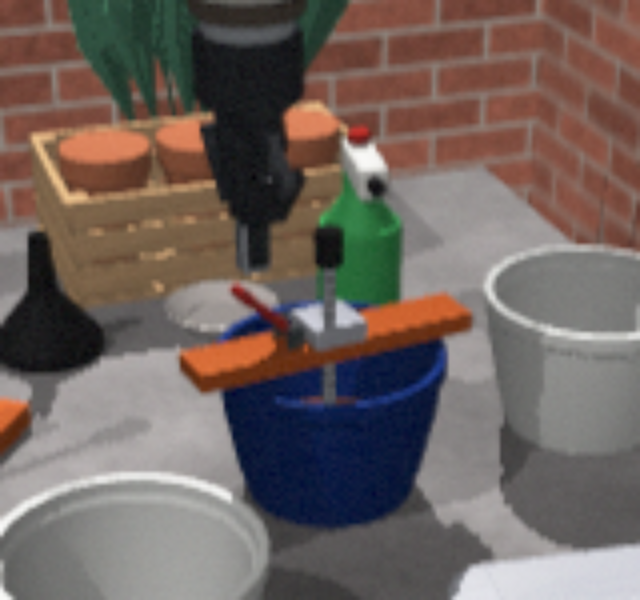

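The crop shows the shut fingers just above the lever's outer end. Pressing down while following its arc outward.

Emit:
send_rows(dr=[[0,0,0],[0,0,0],[0,0,0],[0,0,0],[0,0,0],[0,0,0],[0,0,0],[0,0,0]], linear=[[4,0,4],[0,0,4],[0,0,4],[1,0,3],[1,0,3],[1,0,3],[1,0,3],[1,0,3]], grip=[1,1,1,1,1,1,1,1])

```text
time: 18.55
tcp_pos: [0.4827, 0.1775, 0.1898]
tcp_rot: [-0.228, 3.133, 0.0]
ft_force: [-0.2, -0.3, 2.6]
finger_gap: 0.0001
grip_force: 1.1
```

Emit:
send_rows(dr=[[0,0,0],[0,0,0],[0,0,0],[0,0,0],[0,0,0]], linear=[[1,0,3],[1,0,3],[1,0,3],[0,0,3],[0,0,3]], grip=[1,1,1,1,1])

```text
time: 18.97
tcp_pos: [0.4792, 0.1768, 0.1745]
tcp_rot: [0.228, -3.133, 0.0]
ft_force: [-1.4, 0.4, 3.0]
finger_gap: -0.0002
grip_force: 1.2
```

Emit:
send_rows(dr=[[0,0,0],[0,0,0],[0,0,0]], linear=[[0,0,2],[0,0,2],[0,0,2]], grip=[1,1,1])

```text
time: 19.22
tcp_pos: [0.4793, 0.1768, 0.1686]
tcp_rot: [0.228, -3.133, 0.0]
ft_force: [-1.8, 0.2, 2.6]
finger_gap: 0.0003
grip_force: 1.2
```

Emit:
send_rows(dr=[[0,0,0]], linear=[[0,0,1]], grip=[1])

```text
time: 19.3
tcp_pos: [0.4792, 0.1768, 0.1675]
tcp_rot: [0.228, -3.133, 0.0]
ft_force: [-1.3, 0.1, 3.4]
finger_gap: -0.0003
grip_force: 1.8
```

Emit:
send_rows(dr=[[0,0,0]], linear=[[0,0,1]], grip=[1])

```text
time: 19.38
tcp_pos: [0.4793, 0.1769, 0.167]
tcp_rot: [0.228, -3.133, 0.0]
ft_force: [-4.7, -0.9, 10.3]
finger_gap: -0.0001
grip_force: 5.7
```

Emit:
send_rows(dr=[[0,0,0]], linear=[[0,0,0.5]], grip=[1])

```text
time: 19.47
tcp_pos: [0.4792, 0.1769, 0.1669]
tcp_rot: [0.228, -3.133, 0.0]
ft_force: [-5.5, -2.2, 12.6]
finger_gap: -0.0003
grip_force: 6.2
```

The stop is felt at the predicted flat height. Holding briefly, then lifting away and looking.

Emit:
send_rows(dr=[[0,0,0],[0,0,0],[0,0,0],[0,0,0],[0,0,0],[0,0,0],[0,0,0],[0,0,0],[0,0,0],[0,0,0]], linear=[[0,0,0],[0,0,0],[0,0,0],[0,0,-1],[0,0,-1],[0,0,-5],[0,0,-20],[0,0,-30],[0,0,-30],[0,0,-30]], grip=[1,1,1,1,1,1,1,1,1,1])

```text
time: 20.3
tcp_pos: [0.4794, 0.1768, 0.2847]
tcp_rot: [0.228, -3.133, -0.0]
ft_force: [0.2, -0.5, -0.1]
finger_gap: 0.0002
grip_force: 0.0
```

Emit:
send_rows(dr=[[0,0,0],[0,0,0],[0,0,0],[0,0,0],[0,0,0],[0,0,0]], linear=[[30,0,-20],[30,0,0],[20,0,0],[0,0,0],[0,0,0],[0,0,0]], grip=[1,1,1,1,1,1])

```text
time: 20.8
tcp_pos: [0.4012, 0.1654, 0.3038]
tcp_rot: [-0.227, 3.132, 0.001]
ft_force: [0.2, -0.2, -0.0]
finger_gap: -0.0002
grip_force: 0.0
```

```bash
python3 s.py
python3 - <<'E'
from h import *
cv2.imwrite("pics/side6.png",camera("side")[:,:,::-1])
b=cv2.imread("pics/side6.png")[90:240,200:360]
cv2.imwrite("pics/c7.png",cv2.resize(b,(640,600)))
E
```

```text
20.8 [-0.24  0.03 -0.21  2.    0.01  1.12  1.26] [0.4012 0.1654 0.3038] yhead 98.3 z [ 0.002  0.    -1.   ] [ 0.17 -0.19 -0.02] -0.0002
```

View pics/c7.png

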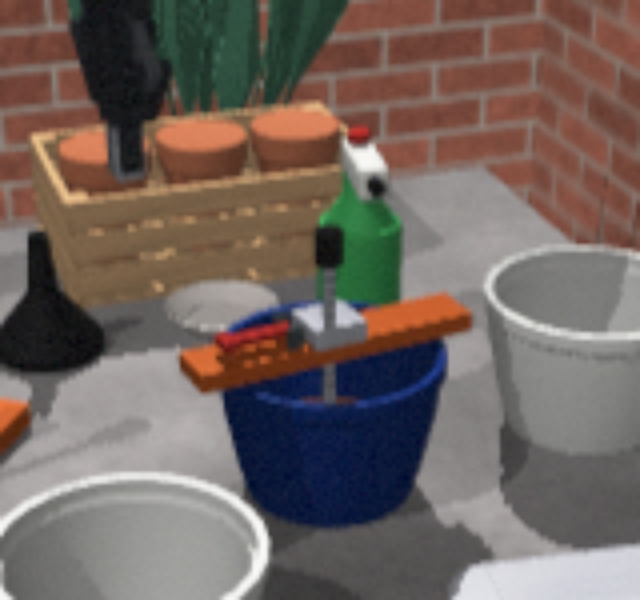

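The crop shows the lever lying flat, the gauge level on the rim, and the probe and pot where they were. Handing in.

```bash
python3 -c "
from workcell import job
print(job.job_done())"
```

```text
the job is handed in; nothing more can be done
None
```

I set the smallest gauge level across the blue pot's rim, lowered its foot onto the drain plate (I estimate 5 N at most), pressed the lever flat and handed the job in at about 21 s. No verdict came back. The last picture shows the gauge level and the lever flat, with the foot hidden inside the pot.

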